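Brace the jar and unscrew its tight lid

ROBOT

A 6-joint arm with a two-finger parallel gripper is mounted at the origin on a cart in front of the work surface, level with it; the furniture and walls round the work are solid. World frame = base frame: x ahead of the robot, y to its left, z up, the work surface at z = 0. Lengths are in m, angles in rad, forces in N, time in s.
With the tool pointing down it reaches from about 0.35 to 0.85 m from the base axis. Payload 8.1 kg.
Tool frame: the origin (TCP) lies at the very end of the fingers, on their centre line; the grasp point (between the pads) lies manip.tcp_to_grasp behind it (manip.tcp_to_grasp is the distance from the TCP to the grasp point, in m); z points along the fingers, y is the line along which they close (so a half turn about z gives the same grasp; the last joint's range is limited). The gripper opens to 93 mm and grips with 3 to 60 N. Pads are 15 mm wide; open, the fingers measure 128 mm over their backs; the gripper's body (75 mm by 188 mm) begins 65 mm behind the grasp point.
Start: joints at [1.016, 0.13, 1.488, -0, 1.523, -0.085], TCP at [0.272, 0.535, 0.219] pointing down, gripper open.
Joint ranges: [-2.96, 2.96], [-0.89, 2.26], [0.02, 2.5], [-1.34, 4.48], [0, 2.73], [-2.66, 2.66]. Speed limits (rad/s): [2.39, 2.39, 2.79, 3.14, 3.14, 3.14].

INTERFACE

Orientations are given as a unit quaternion [w, x, y, z].
In Python, from plant import manip, optics, workorder gives the robot as it stands.
- The arm moves only by the tool servo_tool, never from a script. Its argument "commands" is text: rows parted by semicolons, each of 7 numbers parted by spaces: the closure, from 0 (fully open) to 1 (shut), then the shift along the tool's x, y, z in m, then the turn, a rotation vector about the tool's x, y, z in rad. A call has 1 to 8 rows; each row shifts and turns the commanded pose from where the row before left it, along the tool's axes as they then stand; what a row does not reach is not made up. A row lasts 1/8 s, in which the tool goes at most 62.5 mm and 10.7 degrees, less where a joint would pass 70% of its speed; a pose out of reach is approached as far as the arm can. A call with a gripper value outside its range is refused whole. The fingers move at their own pace and stop on an object; "grip_force" is the grip in N (left out, the last holds). Time passes only in rows, so rows that do not move let the fingers close. It gives the time, the measured TCP pose, the force, the opening and the grip force at its end, in the units of the state.
- manip.state(): the state, without advancing time (a new reading comes with each control period).
- optics.get_image(name): name is "scene" or "top"; returns (picture, depth): 480x640x3 uint8, blue, green, red; 480x640 float32, m along the optical axis (not along the pixel's ray), 0 where there is no reading.
- optics.camera_params(name): a dict with "mtx" (3x3 intrinsics, pixels), "origin" and "attitude" of the camera in the world. Camera axes: x right, y down, z forward; pixel columns grow to the right and rows downward; lengths in m; the calibration is good to about 2 mm. A picture is of the moment at which its call begins. camera_params takes no time and is no camera call.
- workorder.sign_off(): hands the job in; it is judged then, once.
Trained networks look in the newest picture that a camera, given by its name, has taken for a name from the list of things; names that differ only in an ending like _2 or _b are one class to them, and where a whole thing is asked for, a point or a joint stands for the part that bears it (a point fixed in the world has none). Each returns a list of dicts, best first, with "confidence" (0 to 1); they miss things now and then, are a little off and sometimes report something else, mostly with a low value. They report only what shows in the picture. A call takes as long as a camera call. They do not tell look-alikes from the thing itself.
- optics.find_in(query, camera): "at" ([x, y, z] in m, in world coordinates, good to about 4 mm: the middle of the surface that is visible of it).
- optics.masks_of(query, camera): "pixels" (480x640 bool, what is visible of it).
The state is a dict: "t": time; "joint_pos": joint angles; "joint_velocities": joint speeds; "joint_efforts": joint torques, N m; "tcp_pos": TCP position; "orientation": TCP orientation; "contact_force": force on the tool from outside, world axes, zero at the start; "wrist_torque": the same for the moment, N m; "gripper_width": finger opening in m; "finger_force": force on a finger pad.
Only numpy, scipy, OpenCV 4.12 (cv2) and the standard library are available. Lean on these libraries where they do the work, as an engineer would, in place of code of your own. Each camera call takes 0.05 s, during which the arm holds its last target. There are 200 camera calls.

TASK

Press the raised metal brace down flat on the wooden jar stand, so that it grips the jar's square foot, and leave it down. Then unscrew the jar's tight lid counter-clockwise (between a sixth and a quarter of a turn), stop turning as soon as the thread lets go, and lift it straight off without lifting or turning the jar. Finish while still holding the lid level, about 2 cm clear above the mouth of the jar, and do not knock over or push away the things standing round.

Things in the scene. Friction and masses are not known exactly. Their poses are not given: they have to be found in the camera images.
- stand: fixed wooden board 116 x 205 x 10 mm with a jar on it. Origin on the worktop under the jar's place; z up; its y axis runs along the board from the free end of the brace (y = -92 mm) to the brace's hinge (y = +95 mm); the top of the board is at z = 10 mm
- brace (a joint): angle (rad) of the brace, a flat aluminium frame 106 mm wide, 8 mm thick, round the jar; its window is 65.5 mm wide. Hinged along the stand's x at y = 95, z = 14 mm: 0 = flat on the stand (top at z = 20 mm), 0.38 = free end raised 65 mm. The stiff hinge stays where it is left; about 5 N down on the end bar moves it. Raised, it lets the jar turn with its lid; flat, it stops the jar's square foot
- brace_bar (a point): centre of the upper face of the brace's end bar (106 x 35 mm, thin black rubber pad on top), the place to press; 163 mm from the hinge axis; in the flat brace at stand x = 0, y = -68 mm, z = 21 mm
- jar: loose white ceramic jar, 0.5 kg: square foot 62 x 62 x 14 mm, round body 56 mm across up to 50 mm, neck 42 mm across up to the mouth at 70 mm. Origin at the centre of its underside, z up; it stands on the stand's board
- lid: round steel lid, 60 mm across, 20 mm high, 0.07 kg, on the jar. Origin at the centre of its lower edge, z up; screwed on, the origin is 53 mm above the jar's (top of the lid 83 mm above the worktop). Three lugs inside sit under short threads on the neck; the lid does not rise while it is turned, and lifts off only when turned far enough
- seal (a joint): angle (rad) through which the lid has been unscrewed, counter-clockwise from above: 0 = tight, the thread lets go at 0.9; beyond 1.75 the lugs catch under the next threads. It takes a torque of about 0.4 N m throughout. It keeps its value when the lid is lifted off
- shaker: shaker 44 mm across and 90 mm high behind the stand, a bystander; origin at its underside
- egg_timer: round kitchen timer 66 mm across and 60 mm high left of the stand, beside the brace's hinge, a bystander; origin at its underside
- cut_teaspoon: teaspoon 139 mm long lying right of the stand, beside the brace's free end, a bystander; origin at its underside
There are look-alikes about, which are no part of the job. Leave any green or orange look-alike of the jar alone.

How it is judged:
By the outcome, as a careful person would: the job done as asked, in the order asked, and still so for the second after the job is handed in, while the arm keeps its last pose, push and grip.
It also fails if it takes over 48 s, if anything falls off the work surface, if the arm or the gripper's body presses on something with over 40 N, if the wrist force passes 120 N, or if a joint passes its speed limit or range.

## Working session

There is one attempt and no reset: what is moved stays moved. The work goes in short steps, Python scripts to look and compute and a tool call to move; the robot and the scene stay as the last step left them, time stands still between calls to the robot, and variables do not carry over. Pictures are saved under pics/ and viewed, at most 10 in all, crops included, and the job is handed in when it is done.

Besides the shell and the picture viewer there is one more tool, called after "Call:" in YAML: its name, and indented under it one key for each argument. servo_tool: Moves the arm, as the interface text tells. Its arguments: {"type":"object","properties":{"commands":{"type":"string"},"grip_force":{"type":"number"}},"required":["commands"]}

```bash
mkdir -p pics; ls
cat > h.py <<'E'
import numpy as np, cv2
from plant import manip, optics, workorder
from scipy.spatial.transform import Rotation as R
def cam(n):
    p=optics.camera_params(n); a=np.array(p["attitude"],float)
    M=a if a.shape==(3,3) else R.from_quat(a,scalar_first=True).as_matrix()
    return np.array(p["mtx"]),np.array(p["origin"]),M
def cloud(n,d):
    K,o,M=cam(n); v,u=np.mgrid[:480,:640]
    P=np.stack([(u-K[0,2])/K[0,0]*d,(v-K[1,2])/K[1,1]*d,d],-1)
    return P@M.T+o
def proj(n,X):
    K,o,M=cam(n); c=(np.atleast_2d(X)-o)@M; q=c@K.T; return q[:,:2]/q[:,2:]
E
python3 - <<'E'
from h import *
print(manip.tcp_to_grasp, manip.state())
for n in("scene","top"):
    im,d=optics.get_image(n); cv2.imwrite(f"pics/{n}0.png",im); np.save(n+"0.npy",d)
    print(n,optics.camera_params(n))
    for q in("stand","brace","brace_bar","jar","lid","shaker","egg_timer","cut_teaspoon"):
        for r in optics.find_in(q,n): print(q,np.round(r["at"],3),round(r["confidence"],2),np.round(proj(n,r["at"])[0]))
E
```

```text
pics
0.0188 {'t': 0.0, 'joint_pos': array([ 1.01558716e+00,  1.31161819e-01,  1.48930254e+00, -1.18964483e-05,
        1.52301683e+00, -8.53604576e-02]), 'joint_velocities': array([ 0.00010983,  0.0003332 ,  0.00039875, -0.00121628,  0.00242004,
       -0.00032378]), 'joint_efforts': array([-9.36356591e-04, -5.59851301e+01, -4.91752160e+01,  7.66990450e-02,
        3.58949136e-02, -1.41440592e-04]), 'tcp_pos': array([0.27130156, 0.53449756, 0.21757431]), 'orientation': array([-2.91651330e-04,  2.32769033e-01,  9.72531586e-01, -8.98118342e-04]), 'contact_force': array([-0.68486053,  0.6426601 ,  0.33166013]), 'wrist_torque': array([-0.0404161 ,  0.02614895,  0.01637808]), 'finger_force': 0.0, 'gripper_width': 0.09289426694304578}
scene {'mtx': array([[561.87411905,   0.        , 313.93513586],
       [  0.        , 561.87411905, 238.47953289],
       [  0.        ,   0.        ,   1.        ]]), 'origin': array([ 0.02865294, -0.80719772,  0.63438071]), 'attitude': array([-0.47770313,  0.84241287, -0.22277323,  0.1118587 ])}
stand [ 0.45 -0.01  0.01] 0.88 [314. 273.]
brace [0.453 0.002
[... 567 characters left out ...]
.91263659, 231.20047758],
       [  0.        ,   0.        ,   1.        ]]), 'origin': array([0.2598622 , 0.01309962, 0.93622266]), 'attitude': array([ 0.07230318, -0.67855763,  0.72713197, -0.07490584])}
stand [ 0.514 -0.106  0.004] 0.3 [369. 201.]
brace [0.471 0.053 0.042] 0.76 [294. 222.]
brace_bar [0.462 0.051 0.044] 0.76 [296. 226.]
jar [ 0.418 -0.2    0.053] 0.94 [423. 238.]
jar [0.347 0.224 0.048] 0.7 [210. 289.]
jar [0.449 0.033 0.027] 0.5 [305. 233.]
lid [0.468 0.03  0.082] 0.65 [305. 218.]
shaker [0.558 0.084 0.067] 0.79 [276. 178.]
egg_timer [0.451 0.177 0.044] 0.63 [233. 236.]
egg_timer [ 0.514 -0.107  0.008] 0.23 [370. 201.]
cut_teaspoon [ 0.513 -0.109  0.006] 0.83 [371. 201.]
```

Run:
```python
from h import *
t=cv2.imread("pics/top0.png"); c=t[130:310,200:440]; cv2.imwrite("pics/topc.png",cv2.resize(c,None,fx=3.3,fy=3.3,interpolation=2))
s=cv2.imread("pics/scene0.png"); c=s[180:360,200:440]; cv2.imwrite("pics/scc.png",cv2.resize(c,None,fx=3.3,fy=3.3,interpolation=2))
for n in("top","scene"):
    P=cloud(n,np.load(n+"0.npy")); 
    m=(P[...,0]>.38)&(P[...,0]<.56)&(P[...,1]>-.15)&(P[...,1]<.15)
    a=m&(P[...,2]>.078)&(P[...,2]<.088)
    q=P[a][:,:2].astype(np.float32); (c,r)=cv2.minEnclosingCircle(q); print(n,"lid",len(q),q.mean(0),np.median(q,0),c,r,np.median(P[a][:,2]))
    b=m&(P[...,2]>.006)&(P[...,2]<.0135)
    q=P[b][:,:2].astype(np.float32); print("board",len(q),cv2.minAreaRect(q))
    b=m&(P[...,2]>.018)&(P[...,2]<.078)
    np.save(n+"m.npy",b)
```

```text
top lid 766 [0.47310796 0.03206492] [0.47082186 0.03120951] (0.5196890830993652, 0.02606065571308136) 0.07884026318788528 0.08384942086555353
board 1613 ((0.48726609349250793, 0.01078447699546814), (0.15254701673984528, 0.2647770047187805), 4.540494918823242)
scene lid 458 [0.4722826  0.02510143] [0.47040656 0.02410771] (0.5013365745544434, 0.048999350517988205) 0.06825324147939682 0.08414979929148886
board 2084 ((0.4787428081035614, 0.012229830026626587), (0.1310674399137497, 0.279583215713501), 7.869807243347168)
```

View pics/topc.png

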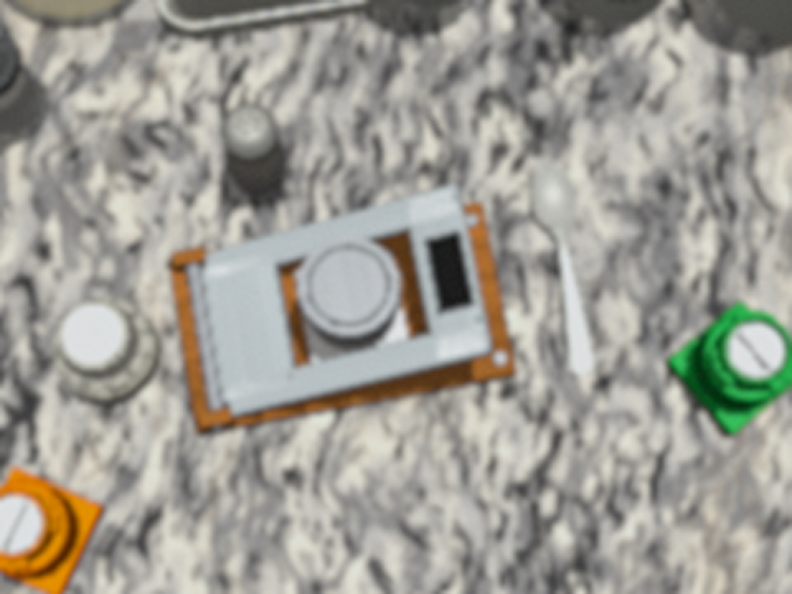

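View pics/scc.png

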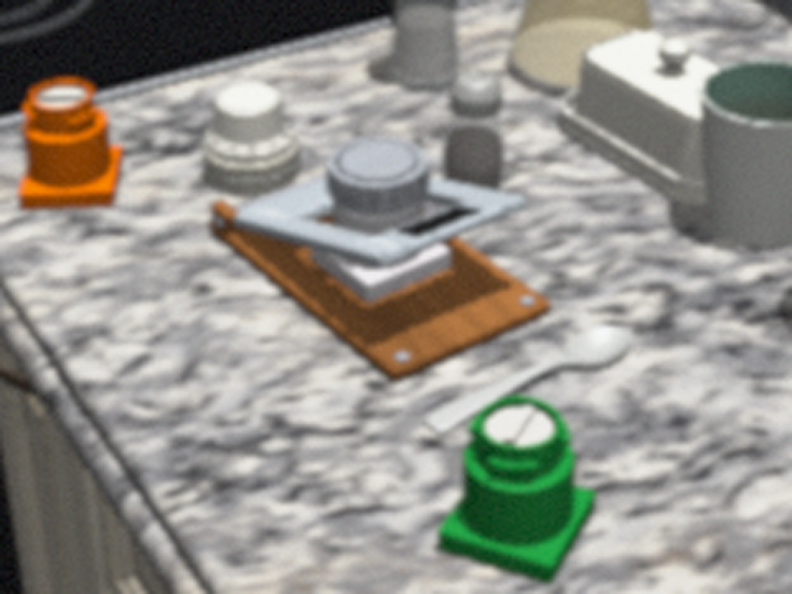

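The picture shows three jar-like things: orange (219,225 in scene), green (356,329 in scene) and the white, steel-lidded one on the wooden stand (314,240 in scene; 306,217 in top). The white one fits, and the enlarged crops confirm it. The raised brace's hinge is on the left, and its black pad is at crop (448,272).

Run:
```python
from h import *
K,o,M=cam("top")
def ray(px,z):
    px=np.array(px,float)/3.3+[200,130]-0.35
    d=np.c_[(px-K[:2,2])/[K[0,0],K[1,1]],np.ones(len(px))]@M.T
    return o+d*((z-o[2])/d[:,2:])
B=ray([[172,255],[480,205],[512,375],[200,430]],.010)[:,:2]
print(B.round(4)); print("sides",[np.linalg.norm(B[i]-B[(i+1)%4]).round(4) for i in range(4)])
yax=(B[0]+B[3]-B[1]-B[2]); yaw=np.arctan2(yax[1],yax[0])-np.pi/2
mid=B.mean(0); yu=yax/np.linalg.norm(yax); print("yaw",yaw,"mid",mid,"yu",yu)
print("lid",ray([[349,287]],.083)); print("pad",ray([[448,272]],.083))
P=cloud("top",np.load("top0.npy"))
g=P[205:230,292:320]; a=(abs(g[...,2]-.083)<.006)
cen=ray([[349,287]],.083)[0,:2]; a&=np.linalg.norm(g[...,:2]-cen,axis=-1)<.035
print("lid depth",g[a].mean(0),a.sum()); 
s=((P[...,:2]-mid)@yu); x=(P[...,:2]-mid)@np.array([yu[1],-yu[0]])
q=(abs(x)<.055)&(abs(s)<.11)&(P[...,2]>.016)&(abs(x)>.034)
c=np.polyfit(s[q],P[...,2][q],1); print("brace slope",np.arctan(c[0]),c)
pd=(abs(x)<.02)&(s<-.045)&(s>-.09)&(P[...,2]>.03); print("bar",P[pd].mean(0),pd.sum(),s[pd].min(),s[pd].max())
for n in("scene","top"):
    for q in("egg_timer","shaker"):pass
```

```text
[[ 0.5176  0.1421]
 [ 0.537  -0.0562]
 [ 0.4252 -0.0673]
 [ 0.404   0.129 ]]
sides [np.float64(0.1992), np.float64(0.1123), np.float64(0.1974), np.float64(0.1143)]
yaw 0.10243841671376397 mid [0.47095875 0.03691001] yu [-0.10225935  0.99475777]
lid [[0.47079803 0.02954193 0.083     ]]
pad [[ 0.47578296 -0.02878041  0.083     ]]
lid depth [0.46985971 0.02989611 0.08395066] 649
brace slope -0.3095554545192846 [-0.31983741  0.04915887]
bar [ 0.47753722 -0.0279693   0.07114997] 343 -0.08213881930472439 -0.04848730652172381
```

Call:
servo_tool:
  commands: "1 0 0 0 0 0 0.167; 1 0 0 0 0 0 0.167; 1 0 0 0 0 0 0.167; 1 0 0 0 0 0 0.167; 1 0 0 0 0 0 0.167; 1 0 0 0 0 0 0.165; 1 -0.048 0.012 0 0 0 0; 1 -0.048 0.012 0 0 0 0"
  grip_force: 20

```text
t: 1.9
tcp_pos: [0.3052, 0.441, 0.2184]
orientation: [0.0, 0.67, 0.742, -0.0]
contact_force: [1.0, -0.5, 0.8]
gripper_width: 0.0177
finger_force: 0.0
```

Call:
servo_tool:
  commands: "1 -0.048 0.012 0 0 0 0; 1 -0.048 0.012 0 0 0 0; 1 -0.048 0.012 0 0 0 0; 1 -0.048 0.012 0 0 0 0; 1 -0.048 0.012 0 0 0 0; 1 -0.048 0.012 0 0 0 0; 1 -0.048 0.012 0 0 0 0; 1 0 0 0 0 0 0"

```text
t: 2.9
tcp_pos: [0.4235, 0.1134, 0.2188]
orientation: [0.0, 0.672, 0.74, -0.0]
contact_force: [-0.2, 0.3, -0.4]
gripper_width: 0.0006
finger_force: 0.0
```

Call:
servo_tool:
  commands: "1 -0.049 0.013 0 0 0 0; 1 -0.049 0.013 0 0 0 0; 1 -0.05 0.012 0 0 0 0; 1 0 0 0.04 0 0 0; 1 0 0 0.04 0 0 0; 1 0 0 0.04 0 0 0; 1 0 0 0 0 0 0; 1 0 0 0 0 0 0"

```text
t: 3.9
tcp_pos: [0.4762, -0.0267, 0.1002]
orientation: [0.001, 0.67, 0.742, 0.0]
contact_force: [0.7, -0.2, -1.0]
gripper_width: 0.0005
finger_force: 0.0
```

Run:
```python
from h import *
s=manip.state(); print(s["tcp_pos"],s["contact_force"])
im,d=optics.get_image("scene"); c=im[190:310,240:400]; cv2.imwrite("pics/a.png",cv2.resize(c,None,fx=4,fy=4,interpolation=2))
```

```text
[ 0.47620577 -0.02674352  0.10023664] [ 0.72242935 -0.24756971 -1.02526425]
```

View pics/a.png

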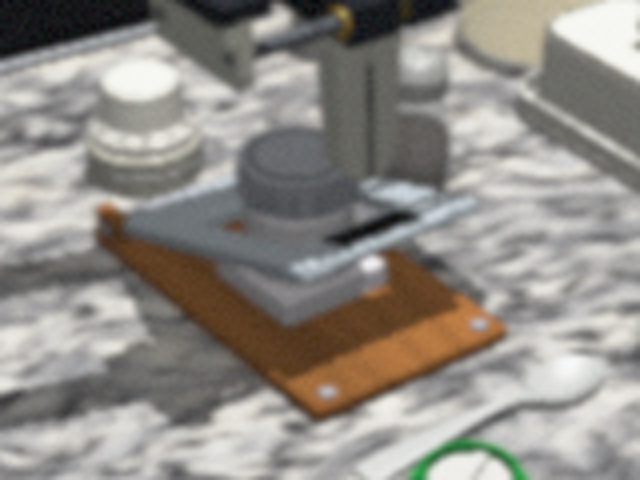

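The closed fingers (crop 360,170) hang above the end bar and clear of the lid. Pressing down now.

Call:
servo_tool:
  commands: "1 -0.005 0 0.01 0 0 0; 1 0 0 0.01 0 0 0; 1 0 0 0.01 0 0 0; 1 0 0 0.01 0 0 0; 1 0 0 0.01 0 0 0; 1 -0.003 0 0.01 0 0 0"

```text
t: 4.7
tcp_pos: [0.4767, -0.0349, 0.0384]
orientation: [0.0, 0.671, 0.742, 0.001]
contact_force: [1.6, 4.3, 4.3]
gripper_width: 0.0004
finger_force: 2.2
```

Call:
servo_tool:
  commands: "1 0 0 0.008 0 0 0; 1 0 0 0.006 0 0 0; 1 0 0 0.003 0 0 0; 1 0 0 0 0 0 0"

```text
t: 5.2
tcp_pos: [0.4756, -0.0351, 0.0212]
orientation: [-0.001, 0.671, 0.742, -0.0]
contact_force: [0.5, -1.4, 1.7]
gripper_width: 0.0007
finger_force: 0.7
```

Call:
servo_tool:
  commands: "1 0 0 0.001 0 0 0; 1 0 0 0.001 0 0 0; 1 0 0 0 0 0 0"

```text
t: 5.58
tcp_pos: [0.4757, -0.0351, 0.0201]
orientation: [-0.001, 0.67, 0.742, -0.0]
contact_force: [-5.1, 0.4, 11.8]
gripper_width: 0.0007
finger_force: 5.8
```

Call:
servo_tool:
  commands: "1 0 0 0.001 0 0 0; 1 0 0 0.001 0 0 0; 1 0 0 0 0 0 0"

```text
t: 5.95
tcp_pos: [0.4758, -0.0351, 0.0198]
orientation: [-0.001, 0.67, 0.742, -0.0]
contact_force: [-14.2, 1.8, 32.0]
gripper_width: 0.0008
finger_force: 15.9
```

Call:
servo_tool:
  commands: "1 0 0 -0.02 0 0 0; 1 0 0 -0.04 0 0 0; 0 0 0 -0.04 0 0 0; 0 0 0 -0.04 0 0 0; 0 -0.06 0 -0.01 0 0 0; 0 -0.06 0 0 0 0 0; 0 0 0 0 0 0 0"

```text
t: 6.82
tcp_pos: [0.4877, -0.1577, 0.1672]
orientation: [-0.0, 0.672, 0.74, -0.0]
contact_force: [0.7, 0.0, 0.4]
gripper_width: 0.0461
finger_force: 0.0
```

Run:
```python
from h import *
s=manip.state(); print(s["tcp_pos"],s["contact_force"])
im,d=optics.get_image("scene"); np.save("s1.npy",d)
im2,d2=optics.get_image("top"); np.save("t1.npy",d2)
A=cv2.resize(im[190:310,260:390],None,fx=3.7,fy=3.7,interpolation=2)
B=cv2.resize(im2[160:280,240:320+25],None,fx=3.7,fy=3.7,interpolation=2)
cv2.imwrite("pics/b.png",np.hstack([A[:,:400],B[:,:389]]))
yu=np.array([-.102,.995]); xu=np.array([.995,.102]); o0=np.array([.470,.030])
for n,D in(("scene",d),("top",d2)):
    P=cloud(n,D); s=(P[...,:2]-o0)@yu; x=(P[...,:2]-o0)@xu; z=P[...,2]
    q=(abs(x)<.05)&(abs(x)>.036)&(s<.085)&(s>-.08)&(z>.005)&(z<.09)
    if q.sum()>20: print(n,q.sum(),"brace z(s)",np.polyfit(s[q],z[q],1))
    a=(abs(z-.084)<.004)&(np.hypot(x,s)<.036)
    print("lid",a.sum(),P[a].mean(0) if a.any() else 0, cv2.minEnclosingCircle(P[a][:,:2].astype(np.float32)) if a.any() else 0)
    print([ (np.round(r["at"],4),r["confidence"]) for r in optics.find_in("lid",n)])
```

```text
[ 0.48770136 -0.15773181  0.16719052] [0.66283833 0.03062393 0.35367746]
scene 577 brace z(s) [0.00231797 0.01970422]
lid 420 [0.47050556 0.02432914 0.08406362] ((0.47350138425827026, 0.026793723925948143), 0.032915957272052765)
[(array([0.4669, 0.0161, 0.0858]), 0.64)]
top 962 brace z(s) [-0.00033239  0.02050615]
lid 727 [0.47061767 0.03068612 0.08393549] ((0.47073647379875183, 0.03107280097901821), 0.03042822889983654)
[(array([0.4702, 0.0309, 0.0823]), 0.81)]
```

View pics/b.png

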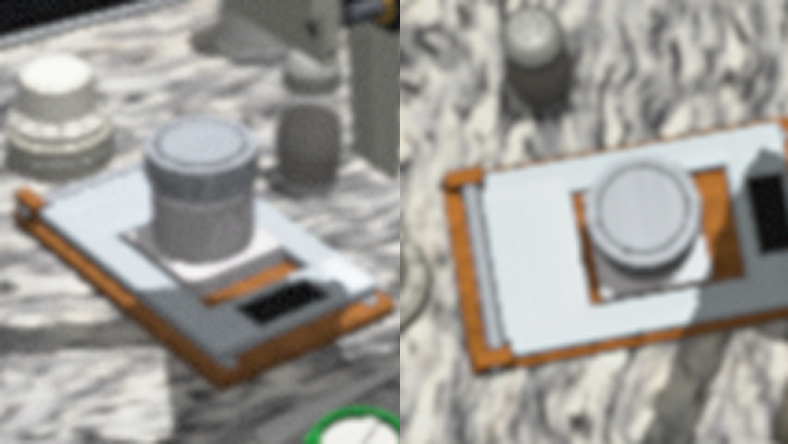

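Brace is flat (z ≈ 20 mm along its whole length; scene crop shows it level with the board), and the lid is still at (0.4707, 0.0308) on the jar. Going over the lid.

Call:
servo_tool:
  commands: "0 0.047 0 0 0 0 0; 0 0.047 0 0 0 0 0; 0 0.047 0 0 0 0 0; 0 0.048 0.001 0 0 0 0; 0 0 0 0 0 0 0.167; 0 0 0 0 0 0 0.167; 0 0 0 0 0 0 0.167; 0 0 0 0.03 0 0 0"

```text
t: 8.02
tcp_pos: [0.4717, 0.035, 0.1396]
orientation: [0.001, 0.833, 0.553, 0.002]
contact_force: [0.3, -0.8, -0.3]
gripper_width: 0.0933
finger_force: 0.0
```

Call:
servo_tool:
  commands: "0 0 0 0.02 0 0 0; 0 0 0 0 0 0 0"

```text
t: 8.28
tcp_pos: [0.4681, 0.0348, 0.1158]
orientation: [-0.001, 0.833, 0.553, -0.002]
contact_force: [0.2, -0.0, -0.2]
gripper_width: 0.0932
finger_force: 0.0
```

Call:
servo_tool:
  commands: "0 -0.003 0.004 0.01 0 0 0; 0 0 0 0.01 0 0 0; 0 0 0 0 0 0 0; 0 0 0 0 0 0 0"

```text
t: 8.78
tcp_pos: [0.4728, 0.0291, 0.0978]
orientation: [0.0, 0.834, 0.552, 0.0]
contact_force: [-0.2, 1.0, -0.1]
gripper_width: 0.0927
finger_force: 0.0
```

Call:
servo_tool:
  commands: "0 0.001 -0.002 0.01 0 0 0; 0 0 0 0.01 0 0 0; 0 0 0 0.01 0 0 0; 0 0 0 0.005 0 0 0; 0 0 0 0 0 0 0; 0 0 0 0 0 0 0"

```text
t: 9.52
tcp_pos: [0.4715, 0.0308, 0.0629]
orientation: [0.0, 0.833, 0.553, 0.0]
contact_force: [0.4, -0.0, 0.3]
gripper_width: 0.093
finger_force: 0.0
```

Now close.

Call:
servo_tool:
  commands: "1 0 0 0 0 0 0; 1 0 0 0 0 0 0; 1 0 0 0 0 0 0; 1 0 0 0 0 0 0; 1 0 0 0 0 0 0; 1 0 0 0 0 0 0"
  grip_force: 50

```text
t: 10.28
tcp_pos: [0.4718, 0.0308, 0.063]
orientation: [0.0, 0.834, 0.553, 0.0]
contact_force: [3.6, -1.2, 0.1]
gripper_width: 0.0589
finger_force: 49.8
```

Call:
servo_tool:
  commands: "1 0 0 0 0 0 -0.05; 1 0 0 0 0 0 -0.05; 1 0 0 0 0 0 -0.05; 1 0 0 0 0 0 -0.05; 1 0 0 0 0 0 0"

```text
t: 10.9
tcp_pos: [0.4717, 0.0314, 0.0629]
orientation: [-0.0, 0.774, 0.633, 0.001]
contact_force: [3.2, 3.3, 0.1]
gripper_width: 0.0588
finger_force: 50.0
```

Run:
```python
from h import *
s=manip.state(); print(s["wrist_torque"],s["contact_force"],s["joint_pos"])
```

```text
[ 0.57403732 -0.59878103 -0.33748823] [3.20732153 3.29174309 0.11297719] [-4.28852176e-02 -8.18044419e-02  1.99855725e+00  1.14615806e-03
  1.22393953e+00  1.57353232e-01]
```

Call:
servo_tool:
  commands: "1 0 0 0 0 0 -0.08; 1 0 0 0 0 0 -0.08; 1 0 0 0 0 0 -0.08; 1 0 0 0 0 0 -0.08; 1 0 0 0 0 0 -0.08; 1 0 0 0 0 0 -0.08; 1 0 0 0 0 0 0"

```text
t: 11.78
tcp_pos: [0.4716, 0.0309, 0.0629]
orientation: [0.0, 0.602, 0.798, 0.0]
contact_force: [3.7, 2.0, -0.6]
gripper_width: 0.0587
finger_force: 49.9
```

Run:
```python
from h import *
s=manip.state(); print(s["wrist_torque"],s["contact_force"],s["joint_pos"])
```

```text
[ 0.20077731 -0.62436016 -0.35194349] [ 3.7039382   2.0197473  -0.61526798] [-4.32580562e-02 -8.18060291e-02  1.99865583e+00  1.82287322e-04
  1.22408040e+00 -3.21629412e-01]
```

Call:
servo_tool:
  commands: "1 0 0 0 0 0 -0.08; 1 0 0 0 0 0 -0.08; 1 0 0 0 0 0 -0.08; 1 0 0 0 0 0 -0.08; 1 0 0 0 0 0 -0.08; 1 0 0 0 0 0 -0.07; 1 0 0 0 0 0 0"

```text
t: 12.65
tcp_pos: [0.4717, 0.0305, 0.0629]
orientation: [0.001, 0.4, 0.916, -0.0]
contact_force: [3.8, -2.6, -0.3]
gripper_width: 0.0587
finger_force: 49.9
```

Run:
```python
from h import *
s=manip.state(); print(s["wrist_torque"],s["contact_force"],s["orientation"])
im,d=optics.get_image("scene")
cv2.imwrite("pics/c.png",cv2.resize(im[190:320,250:400],None,fx=4,fy=4,interpolation=2))
```

```text
[-0.28489708 -0.75216105 -0.3451771 ] [ 3.83064885 -2.58797732 -0.30797075] [ 5.36030581e-04  4.00251125e-01  9.16405335e-01 -1.06478170e-04]
```

View pics/c.png

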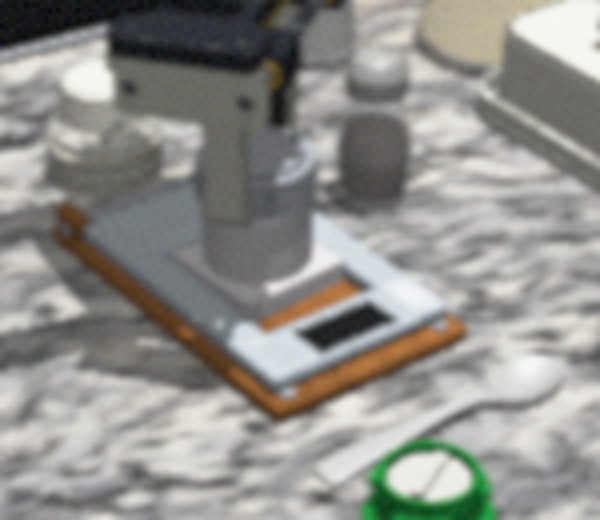

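The brace still lies flat with the jar's foot in its window, and nothing else has moved. A touch more turn to cover the foot's slack, then a gentle lift.

Call:
servo_tool:
  commands: "1 0 0 0 0 0 -0.06; 1 0 0 0 0 0 0; 1 0 0 -0.002 0 0 0; 1 0 0 -0.002 0 0 0; 1 0 0 0 0 0 0"

```text
t: 13.32
tcp_pos: [0.471, 0.0311, 0.0665]
orientation: [-0.0, 0.372, 0.928, 0.0]
contact_force: [2.0, 1.4, -0.3]
gripper_width: 0.0585
finger_force: 49.7
```

Call:
servo_tool:
  commands: "1 0 0 -0.004 0 0 0; 1 0 0 -0.005 0 0 0; 1 0 0 -0.006 0 0 0; 1 0 0 -0.006 0 0 0; 1 0 0 -0.006 0 0 0; 1 0 0 -0.006 0 0 0; 1 0 0 0 0 0 0; 1 0 0 0 0 0 0"

```text
t: 14.32
tcp_pos: [0.4712, 0.0308, 0.0995]
orientation: [-0.0, 0.371, 0.929, -0.0]
contact_force: [-0.3, 0.5, -1.0]
gripper_width: 0.0589
finger_force: 49.8
```

Run:
```python
from h import *
s=manip.state(); print(s["tcp_pos"],s["contact_force"],s["orientation"])
im,d=optics.get_image("scene")
P=cloud("scene",d); yu=np.array([-.102,.995]); xu=np.array([.995,.102])
ss=(P[...,:2]-[.4707,.0308])@yu; x=(P[...,:2]-[.4707,.0308])@xu; z=P[...,2]
q=(abs(x)<.05)&(abs(x)>.036)&(ss<.085)&(ss>-.08)&(z>.005)&(z<.04)
print("brace",np.polyfit(ss[q],z[q],1))
for n in("jar","lid"): print(n,[(np.round(r["at"],3),r["confidence"]) for r in optics.find_in(n,"scene")])
cv2.imwrite("pics/d.png",cv2.resize(im[170:320,250:400],None,fx=4,fy=4,interpolation=2))
```

```text
[0.4711587  0.03084449 0.09952461] [-0.25108684  0.472329   -1.04007529] [-6.97935055e-05  3.71295055e-01  9.28514931e-01 -3.35684940e-05]
brace [-0.00065112  0.02013448]
jar [(array([0.345, 0.213, 0.039]), 0.78), (array([0.46 , 0.009, 0.045]), 0.66), (array([ 0.416, -0.223,  0.042]), 0.63), (array([ 0.504, -0.11 ,  0.009]), 0.54)]
lid [(array([0.475, 0.013, 0.118]), 0.84)]
```

View pics/d.png

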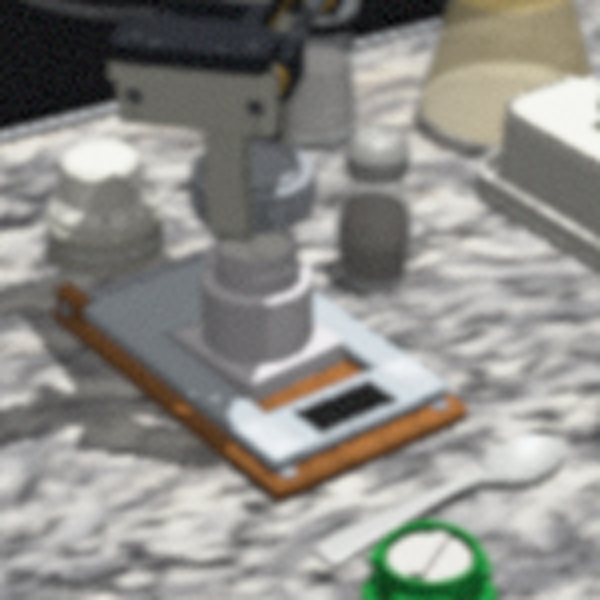

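The lid (crop 255,185) is held about 2 cm above the open neck (crop 255,250). The jar is still in the flat brace and the bystanders are standing.

```bash
python3 -c "
from plant import workorder; print(workorder.sign_off())"
```

```text
the job is handed in; nothing more can be done
None
```

Job handed in: the brace is flat on the stand, the lid was turned about 1.2 rad counter-clockwise and is held level about 2 cm above the jar's mouth, and the last picture shows the jar still in place and the things round it standing.

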